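# Latch the medicine tub against the fog

### The arm

A 6-joint arm with a two-finger parallel gripper is mounted at the origin on the work surface. World frame = base frame: x ahead of the robot, y to its left, z up, the work surface at z = 0. Lengths are in m, angles in rad, forces in N, time in s.
With the tool pointing down it reaches from about 0.225 to 0.725 m from the base axis. Payload 3.1 kg.
Tool frame: the origin (TCP) lies on the centre line of the jaws, within the pads' length; the fingertips stand ctrl.tip_extent ahead of it and the grasp point (between the pads) lies 11 mm behind it (ctrl.tip_extent is the distance from the TCP to the fingertips, in m); z points along the fingers, y is the line along which they close (so a half turn about z gives the same grasp; the last joint's range is limited). The gripper opens to 85 mm and grips with 20 to 120 N. Pads are 22 mm wide; open, the fingers measure 114 mm over their backs; the gripper's body (76 mm by 85 mm) begins 54 mm behind the grasp point. The pads swing forward as they close: fully open they stand 13 mm farther back than shut.
Start: joints at [-0.128, 0.048, 0.099, 1.622, 0, 1.443], TCP at [0.525, -0, 0.239] pointing down, gripper open.
Joint ranges: [-2.91, 2.91], [-0.99, 1.94], [-1.21, 1.42], [-2.12, 2.29], [-1.49, 1.47], [-3.14, 3.14]. Speed limits (rad/s): [2.79, 2.79, 3.14, 3.14, 3.14, 3.14].

### API

Orientations are given as a unit quaternion [w, x, y, z].
In Python, from workcell import status, viewer, hand_in, ctrl gives the robot as it stands.
- The arm moves only by the shell command python3 -m jog 'ROWS' [FORCE]. ROWS is JSON, a list of rows, each an object with "translation": the shift along the tool's x, y, z in mm, a list of three; "delta_rot": the turn, a rotation vector about the tool's x, y, z in degrees, a list of three; "claw": the finger opening in mm, from 0 to 85.4. A call has 1 to 12 rows; each row shifts and turns the commanded pose from where the row before left it, along the tool's axes as they then stand; what a row does not reach is not made up. A row lasts 1/12 s, in which the tool goes at most 41.7 mm and 7.16 degrees, less where a joint would pass 70% of its speed; a pose out of reach is approached as far as the arm can. A call is refused whole if a number of a shift passes 41.7 or a number of a turn 7.16, either way. A call with a gripper value outside its range is refused whole. The fingers move at their own pace and stop on an object; FORCE is the grip in N (left out, the last holds). Time passes only in rows, so rows that do not move let the fingers close. It gives the time, the measured TCP pose, the force, the opening and the grip force at its end, in the units of the state.
- status.get_obs(): the state, without advancing time (a new reading comes with each control period).
- viewer.read_camera(name): name is "scene" or "side" or "wrist"; returns (picture, depth): 480x640x3 uint8, red, green, blue; 480x640 float32, m along the optical axis (not along the pixel's ray), 0 where there is no reading.
- viewer.camera_model(name): a dict with "fx", "fy", "cx", "cy" (pixels), "view" (4x4, takes a point from world to camera coordinates); the wrist camera has in their place "T_tool_cam" (4x4, takes a point from camera to tool coordinates, whose origin is the TCP and whose axes are the flange's). Camera axes: x right, y down, z forward; pixel columns grow to the right and rows downward; lengths in m; the calibration is good to about 2 mm. A picture is of the moment at which its call begins: read the wrist's pose just before it. camera_model takes no time and is no camera call.
- hand_in(): hands the job in; it is judged then, once.
The state is a dict: "clock": time; "qpos": joint angles; "qd": joint speeds; "joint_torque": joint torques, N m; "ee_pos": TCP position; "ee_rot": TCP orientation; "contact_force": force on the tool from outside, world axes, zero at the start; "ft_torque": the same for the moment, N m; "opening": opening from 0.0 (shut) to 1.0 (fully open); "finger_force": force on a finger pad.
Only numpy, scipy, OpenCV 4.12 (cv2) and the standard library are available. Lean on these libraries where they do the work, as an engineer would, in place of code of your own. Each camera call takes 0.05 s, during which the arm holds its last target. There are 200 camera calls.

### The job

Damp fog is rolling in, so shut the medicine tub tight: swing its front lid up until it touches the rubber seal, put the wire bail of the toggle latch over the keeper hook on the lid, then swing the lever over and press it fully home, so that the bail draws the lid tight and the latch holds by itself. Feel for the lever's rubber stop and seat it there with a firm but careful press of 10 to 20 N, push no harder than that anywhere, and leave everything else on the table where it is.

Things in the scene. Friction and masses are not known exactly. Their poses are not given: they have to be found in the camera images.
- tub: Grey plastic medicine tub lying on the table, fixed: 145 deep (x) x 160 wide (y) x 90 mm high. Origin on the table under its middle; its own x axis points from the open front rim (at x = -70 mm) to the back, y to its left, z up. A toggle latch stands on the middle of its top; all latch parts and the keeper are centred on the tub's plane y = 0.
- lid (a joint): Angle (rad) of the front lid, 156 wide x 83 high x 10 mm, hinged along its bottom edge (x = -76, z = 6 mm in the tub's frame). 0 = closed tight; grows as its top leans out to the tub's -x. It stays where it is left (about 1 N at the top). From 0.07 rad inwards it presses on a springy seal: about 6 N at the top per mm, some 35 N when tight, so only the latch can hold it tight.
- nose (a point): Centre of the front end face (12 wide x 17 mm high, looking to -x) of the steel keeper bracket on the middle of the lid's top edge; a good place to push the lid shut. Axes turn with the lid. The bracket is a level shelf running 28 mm from here to +x, its top 8.5 mm above this point; a hook post 9 mm high stands on it 22 mm behind this point, leaning 25 degrees to -x.
- keeper (a point): Where the centre of the bail's cross bar sits when hooked and drawn: on the bracket's shelf, in the corner under the leaning hook post, on its -x side; 19 mm behind and 10.5 mm above nose. Axes turn with the lid (the tub's when it reads 0). Lowered beside it the bar first lands on the shelf 3 to 10 mm to the -x side of this point, and is pulled in as the lever turns.
- pivot (a point): Axis of the latch lever (along the tub's y), at x = -10 mm, z = 111 mm in the tub's frame. Axes are the tub's. Under the lever, 45 mm behind this axis, a rubber-tipped stop stud stands on the tub, 10 mm thick; it is a set screw whose height differs each time by up to 6 mm either way and cannot be measured.
- lever (a joint): Angle (rad) of the steel lever, a flat bar 18 wide x 5 mm, 62 mm long from its pivot. 0 = level, pointing to the tub's +x; 1.57 = upright. Stays where it is left (about 3 N at its grip). Bail hooked and lid on the seal, it goes taut near 1.1 and loads up to 7 N at the grip, fading past dead centre near 0.04. Home is on the stop, somewhere from -0.01 to -0.29, felt as a sudden hard rise of force.
- grip (a point): Middle of the lever's thickness, 54 mm out from its pivot: the place to push, then press. Axes turn with the lever: x along it, z out of the face to push on (it looks to the tub's -x when the lever is upright, up when it is closed). A lever left just short of its stop stays short and is not home; with a 10 to 20 N press here 5 N or more arrives at the stop.
- bail (a joint): Angle (rad) of the wire bail relative to the lever (hinged on it 14 mm from the pivot). It swings freely and falls by its weight. Its rise above the tub's -x direction is (bail - lever): about -0.2 when it lies on the keeper with the lever upright, 1.57 when straight up. It starts thrown back past upright, leaning to +x against its end stop (bail = 3.55).
- bar (a point): Centre of the bail's cross bar, a round wire 4 mm thick and 38 mm long along y, 84 mm from the bail's hinge on the lever and joined to it by two side wires 34 mm apart (open between them). Axes turn with the bail; its -x points from the hinge to the bar.
- tab (a point): Upper face of the finger tab (18 wide x 14 x 3 mm) that sticks out beyond the middle of the cross bar, 8 mm past the bar. Push or pinch it here.

How it is judged:
By the outcome, as a careful person would: the job done as asked, in the order asked, and still so for the second after the job is handed in, with the robot touching nothing.
It also fails if it takes over 64 s, if anything falls off the work surface, if the arm or the gripper's body presses on something with over 40 N, if the wrist force passes 120 N, or if a joint passes its speed limit or range.

## Working session

There is one attempt and no reset: what is moved stays moved. The work goes in short steps, Python scripts to look and compute and a shell command to move; the robot and the scene stay as the last step left them, time stands still between calls to the robot, and variables do not carry over. Pictures are saved under pics/ and viewed, at most 10 in all, crops included, and the job is handed in when it is done.

```bash
ls; mkdir -p pics
cat > h.py <<'E'
import numpy as np, cv2
from workcell import status, viewer, hand_in, ctrl
from scipy.spatial.transform import Rotation as R
def toolT():
    s=status.get_obs(); q=s['ee_rot']; T=np.eye(4); T[:3,:3]=R.from_quat([q[1],q[2],q[3],q[0]]).as_matrix(); T[:3,3]=s['ee_pos']; return T
def cam(n):
    T=toolT(); p,d=viewer.read_camera(n); m=viewer.camera_model(n)
    W=T@np.array(m['T_tool_cam']) if n=='wrist' else np.linalg.inv(np.array(m['view']))
    return p,d,m,W
def pts(d,m,W):
    v,u=np.mgrid[:480,:640]; P=np.stack([(u-m['cx'])/m['fx']*d,(v-m['cy'])/m['fy']*d,d],-1)
    P=P@W[:3,:3].T+W[:3,3]; P[d==0]=np.nan; return P
E
python3 - <<'E'
from h import *
print(status.get_obs(), ctrl.tip_extent)
for n in ['scene','side']:
    p,d,m,W=cam(n); cv2.imwrite(f'pics/{n}0.png',p[:,:,::-1]); np.save(f'pics/{n}0.npy',pts(d,m,W)); print(n,W[:3,3],W[:3,2])
E
```

```text
pics
{'clock': 0.0, 'qpos': array([-1.27803129e-01,  4.87487042e-02,  9.75951494e-02,  1.62199259e+00,
       -6.04265761e-06,  1.44300984e+00]), 'qd': array([ 0.00100801, -0.00028944, -0.00068117,  0.00037343, -0.00186036,
        0.00053241]), 'joint_torque': array([ 2.96208136e-04, -3.38780022e+01,  3.20016932e+01,  2.03766406e-02,
       -2.11149008e-04,  6.20949692e-06]), 'ee_pos': array([5.24410963e-01, 5.95684448e-05, 2.38116851e-01]), 'ee_rot': array([-0.00092804,  0.70711218,  0.70710041, -0.00072052]), 'contact_force': array([-0.24459002, -0.61721412, -0.38113824]), 'ft_torque': array([-0.01572138, -0.01330085,  0.02535432]), 'finger_force': 0.0, 'opening': 1.00656663968108} 0.008
scene [1.05161074 0.20511605 0.48402723] [-0.73875042 -0.25473964 -0.6239836 ]
side [ 0.53159231 -0.49129985  0.48630408] [ 0.04932608  0.81872099 -0.57206894]
```

View pics/scene0.png

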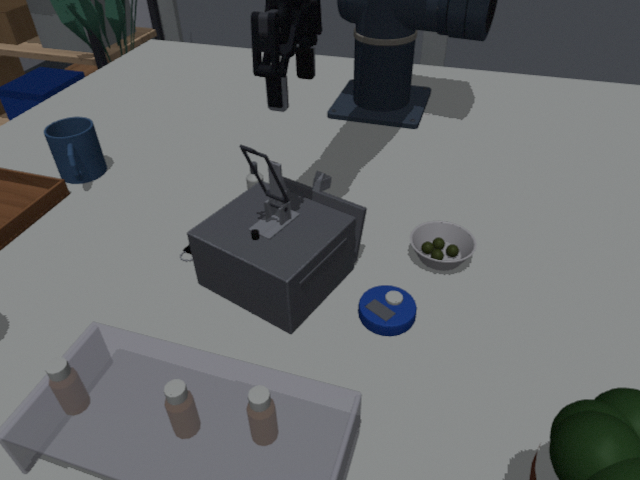

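View pics/side0.png

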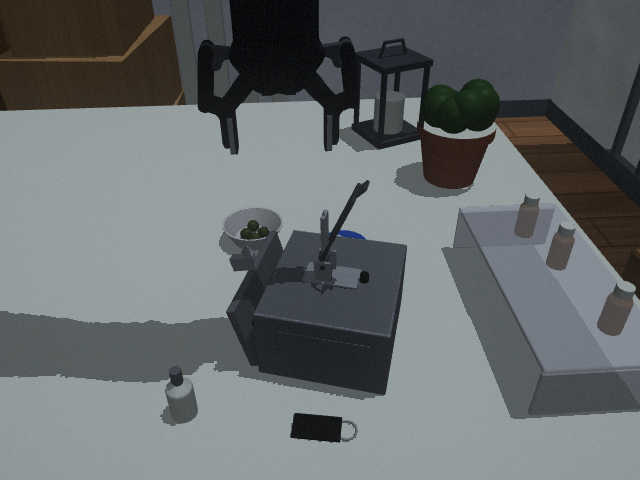

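Scene view: the tub's open front faces the robot, with the lid leaning out (nose ≈ px (322,182)), the lever upright and the bail thrown back. The side view agrees (nose ≈ (243,258), stop stud ≈ (364,277), bar ≈ (360,187)). Next I fit the tub pose.

Run:
```python
from h import *
A=[np.load(f'pics/{n}0.npy') for n in ['scene','side']]
print('approx', A[0][240,230],A[1][330,330])
for P in A:
    Q=P.reshape(-1,3); c=A[1][300,330]
    k=(abs(Q[:,2]-.09)<.006)&(np.hypot(Q[:,0]-c[0],Q[:,1]-c[1])<.16)
    Q=Q[k]; 
    # main connected set
    r=cv2.minAreaRect((Q[:,:2]*1000).astype(np.float32)); print(k.sum(),r,cv2.boxPoints(r).tolist(),np.median(Q[:,2]))
for n,P,px in [('scene',A[0],[(322,182),(258,152),(256,235),(280,168),(275,165)]),('side',A[1],[(240,262),(246,258),(362,187),(364,275),(324,213),(324,267)])]:
    for u,v in px: print(n,u,v,np.nanmedian(P[v-1:v+2,u-1:u+2].reshape(-1,3),0).round(4))
```

```text
approx [ 0.62389836 -0.05323662  0.09087494] [ 0.5661449  -0.0966063   0.08806603]
9284 ((554.6099243164062, -8.244712829589844), (162.3921356201172, 198.11720275878906), 72.95840454101562) [[436.1049499511719, -56.844947814941406], [625.5233154296875, -114.90633392333984], [673.1148681640625, 40.35552215576172], [483.696533203125, 98.41690826416016]] 0.09059462602522428
12521 ((554.1588134765625, -8.746070861816406), (162.1290740966797, 197.2440643310547), 72.82832336425781) [[435.999755859375, -57.080360412597656], [624.4515380859375, -115.3138656616211], [672.31787109375, 39.588218688964844], [483.8660888671875, 97.82172393798828]] 0.09140234834263339
scene 322 182 [0.483  0.0198 0.1006]
scene 258 152 [ 0.6024 -0.0143  0.2065]
scene 256 235 [ 0.6131 -0.0229  0.0975]
scene 280 168 [ 0.569  -0.0038  0.169 ]
scene 275 165 [ 0.5692 -0.0102  0.1722]
side 240 262 [0.4703 0.0119 0.0965]
side 246 258 [0.478  0.0091 0.1041]
side 362 187 [ 0.6035 -0.025   0.2121]
side 364 275 [ 0.6096 -0.0283  0.1013]
side 324 213 [ 0.5665 -0.0112  0.1744]
side 324 267 [ 0.5653 -0.0258  0.1135]
```

```bash
cat >> h.py <<'E'
A=np.radians(-17.1); O=np.array([.5768,-.0153,0]); M=np.array([[np.cos(A),-np.sin(A),0],[np.sin(A),np.cos(A),0],[0,0,1]])
def loc(P): return (np.asarray(P)-O)@M*1000   # world -> tub mm
def tcp():
    s=status.get_obs(); print('t',round(s['clock'],2),'tcp tub',loc(s['ee_pos']).round(1),'toolz',toolT()[:3,2].round(3),'F tub',(s['contact_force']@M).round(1),'op',round(s['opening'],3))
E
python3 - <<'E'
from h import *
tcp()
for n in ['scene','side']:
    L=loc(np.load(f'pics/{n}0.npy').reshape(-1,3))
    for nm,k in {'bracket':(abs(L[:,1])<8)&(L[:,0]<-72)&(L[:,0]>-150)&(L[:,2]>60)&(L[:,2]<125),'lid':(abs(L[:,1])<75)&(L[:,0]<-75)&(L[:,0]>-140)&(L[:,2]>10)&(L[:,2]<125)&(abs(L[:,1])>12),
      'stud':(abs(L[:,1])<7)&(abs(L[:,0]-35)<9)&(L[:,2]>94)&(L[:,2]<120),'bail':(abs(L[:,1])<25)&(L[:,2]>180)&(L[:,2]<230)&(L[:,0]<60)&(L[:,0]>-30),'leverTop':(abs(L[:,1])<12)&(L[:,2]>150)&(L[:,2]<176)&(L[:,0]<3)&(L[:,0]>-40)}.items():
        Q=L[k]; print(n,nm,len(Q)); 
        if len(Q): print(np.percentile(Q,[1,50,99],axis=0).round(1).tolist())
        if nm in('bracket','lid'):
            for z in range(20,120,8):
                q=Q[(Q[:,2]>=z)&(Q[:,2]<z+8)]
                if len(q)>3: print('   z',z,np.percentile(q[:,0],[3,50,97]).round(1),len(q))
E
```

```text
t 0.1 tcp tub [-54.5  -0.7 238.2] toolz [-0.002  0.    -1.   ] F tub [ 0.4  0.  -1.3] op 0.998
scene bracket 402
[[-122.3, -7.6, 74.7], [-98.0, 3.7, 94.7], [-88.2, 7.3, 112.9]]
   z 68 [-91.  -90.3 -87.8] 13
   z 76 [-116.4  -90.5  -88.3] 58
   z 84 [-119.8  -95.5  -91.2] 95
   z 92 [-122.5 -101.1  -92.8] 113
   z 100 [-113.4  -98.9  -95.3] 77
   z 108 [-107.  -102.7  -99.1] 46
scene lid 915
[[-100.3, -56.7, 48.1], [-91.1, 29.0, 82.5], [-82.1, 74.6, 88.8]]
   z 36 [-82.  -80.8 -80.2] 4
   z 44 [-83.5 -82.4 -80.1] 9
   z 52 [-86.5 -84.6 -83. ] 14
   z 60 [-87.8 -86.7 -84.2] 20
   z 68 [-91.  -89.3 -87.4] 110
   z 76 [-92.9 -90.4 -88.5] 379
   z 84 [-100.2  -93.4  -90.5] 376
scene stud 65
[[29.7, -4.0, 94.4], [36.1, 1.1, 99.1], [39.3, 5.4, 101.8]]
scene bail 227
[[11.4, -17.9, 180.6], [21.5, 6.8, 202.8], [33.5, 19.3, 214.8]]
scene leverTop 179
[[-13.8, -8.7, 150.2], [-9.5, 3.7, 164.3], [-7.6, 9.5, 174.4]]
side bracket 660
[[-122.2, -7.5, 61.4], [-100.9, -4.6, 95.2], [-84.4, 7.3, 113.9]]
   z 60 [-86.4 -85.1 -83.8] 39
   z 68 [-88.6 -87.1 -86. ] 36
   z 76 [-115.9  -89.6  -87.9] 50
   z 84 [-119.1 -102.9  -90.7] 143
   z 92 [-122.4 -107.1  -93. ] 188
   z 100 [-116.6 -101.7  -95. ] 129
   z 108 [-107.3 -102.6  -98.7] 75
side lid 1959
[[-100.4, -74.4, 31.7], [-88.4, -29.0, 76.2], [-76.5, 73.4, 89.5]]
   z 20 [-75.9 -75.5 -75.2] 6
   z 28 [-78.  -76.6 -75.4] 38
   z 36 [-80.2 -78.9 -77.1] 53
   z 44 [-82.1 -80.9 -79.1] 64
   z 52 [-84.4 -83.5 -81.9] 143
   z 60 [-86.5 -85.2 -83.7] 330
   z 68 [-88.8 -87.3 -85.9] 341
   z 76 [-90.9 -89.4 -88. ] 324
   z 84 [-100.4  -93.9  -90.2] 660
side stud 82
[[26.9, -6.9, 94.2], [35.0, -2.4, 100.1], [39.7, 4.1, 102.5]]
side bail 301
[[11.0, -20.0, 180.3], [22.0, -7.9, 205.5], [33.8, 17.2, 215.9]]
side leverTop 189
[[-13.5, -10.2, 150.4], [-9.3, -6.7, 165.1], [-7.9, 7.9, 175.3]]
```

```bash
python3 -m jog '[{"translation":[0.7,0,0],"delta_rot":[0,0,5.7],"claw":0},{"translation":[0,0,0],"delta_rot":[0,0,5.7],"claw":0},{"translation":[0,0,0],"delta_rot":[0,0,5.7],"claw":0},{"translation":[0,-35,0],"delta_rot":[0,0,0],"claw":0},{"translation":[0,-35,0],"delta_rot":[0,0,0],"claw":0},{"translation":[0,-35,0],"delta_rot":[0,0,0],"claw":0},{"translation":[0,0,0],"delta_rot":[0,0,0],"claw":0},{"translation":[0,0,0],"delta_rot":[0,0,0],"claw":0}]' 20; python3 -c "
from h import *
tcp()"
```

```text
clock: 0.77
ee_pos: [0.4232, 0.032, 0.2389]
ee_rot: [-0.0, 0.804, 0.595, -0.0]
contact_force: [-0.3, 0.5, 1.0]
opening: -0.0
finger_force: 0.0
t 0.77 tcp tub [-1.607e+02  1.000e-01  2.389e+02] toolz [-0. -0. -1.] F tub [-0.4  0.4  1. ] op -0.0
```

```bash
python3 -m jog '[{"translation":[0,0,37],"delta_rot":[0,0,0],"claw":0},{"translation":[0,0,37],"delta_rot":[0,0,0],"claw":0},{"translation":[0,0,37],"delta_rot":[0,0,0],"claw":0},{"translation":[0,0,34],"delta_rot":[0,0,0],"claw":0},{"translation":[0,10,0],"delta_rot":[0,0,0],"claw":0},{"translation":[0,10,0],"delta_rot":[0,0,0],"claw":0},{"translation":[0,3,0],"delta_rot":[0,0,0],"claw":0},{"translation":[0,3,0],"delta_rot":[0,0,0],"claw":0},{"translation":[0,3,0],"delta_rot":[0,0,0],"claw":0}]';python3 -c "
from h import *
tcp()
p,d,m,W=cam('side'); cv2.imwrite('pics/s1.png',p[180:400,150:440,::-1].repeat(2,0).repeat(2,1))
"
```

```text
clock: 1.52
ee_pos: [0.4532, 0.0227, 0.0949]
ee_rot: [0.0, 0.804, 0.594, 0.0]
contact_force: [-1.0, 0.5, 1.2]
opening: 0.002
finger_force: 0.6
t 1.52 tcp tub [-129.3   -0.    94.9] toolz [ 0. -0. -1.] F tub [-1.1  0.2  1.2] op 0.002
```

View pics/s1.png

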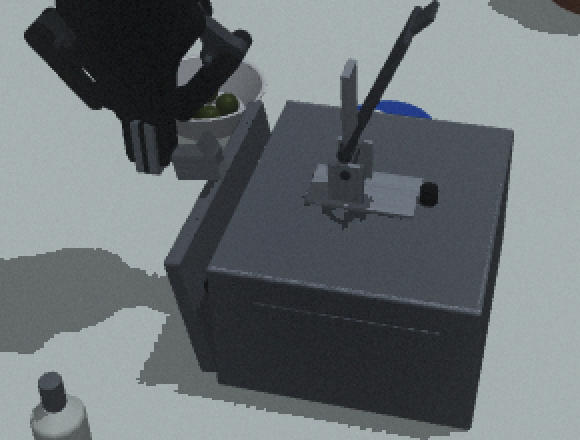

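The closed fingers are at the bracket's front face (crop px ≈(170,160)). Now I push the lid to the seal.

```bash
python3 -m jog '[{"translation":[0,2,0],"delta_rot":[0,0,0],"claw":0},{"translation":[0,2,0],"delta_rot":[0,0,0],"claw":0},{"translation":[0,2,0],"delta_rot":[0,0,0],"claw":0},{"translation":[0,2,0],"delta_rot":[0,0,0],"claw":0},{"translation":[0,2,0],"delta_rot":[0,0,0],"claw":0},{"translation":[0,2,0],"delta_rot":[0,0,0],"claw":0}]';python3 -c "
from h import *
tcp()"; python3 -m jog '[{"translation":[0,1,0],"delta_rot":[0,0,0],"claw":0},{"translation":[0,1,0],"delta_rot":[0,0,0],"claw":0}]';python3 -c "
from h import *
tcp()"
```

```text
clock: 2.07
ee_pos: [0.4638, 0.0196, 0.0944]
ee_rot: [-0.0, 0.804, 0.594, -0.0]
contact_force: [-2.9, 1.6, 3.1]
opening: -0.001
finger_force: 2.2
t 2.07 tcp tub [-1.183e+02  1.000e-01  9.440e+01] toolz [-0.  0. -1.] F tub [-3.2  0.6  3.1] op -0.001
clock: 2.23
ee_pos: [0.4642, 0.0195, 0.0943]
ee_rot: [-0.002, 0.804, 0.594, -0.001]
contact_force: [-7.0, 3.2, 6.5]
opening: -0.004
finger_force: 3.8
t 2.23 tcp tub [-1.178e+02  1.000e-01  9.430e+01] toolz [-0.003  0.001 -1.   ] F tub [-7.6  1.   6.5] op -0.004
```

```bash
cat >> h.py <<'E'
def lid(n='side'):
    p,d,m,W=cam(n); L=loc(pts(d,m,W).reshape(-1,3))
    k=(abs(L[:,1])<72)&(abs(L[:,1])>14)&(L[:,0]<-60)&(L[:,0]>-110)&(L[:,2]>60)&(L[:,2]<82)
    k2=(abs(L[:,1])<8)&(L[:,0]<-60)&(L[:,0]>-135)&(L[:,2]>85)&(L[:,2]<122)
    Q=L[k]; print('lid inner z60-82 x pct',np.percentile(Q[:,0],[5,50,95]).round(1),len(Q)); 
    kt=(abs(L[:,1])<72)&(abs(L[:,1])>14)&(L[:,0]<-72)&(L[:,0]>-110)&(L[:,2]>84)&(L[:,2]<95)
    Q=L[kt]; print('lid top edge x',np.percentile(Q[:,0],[2,10,50,90,98]).round(1),np.percentile(Q[:,2],95).round(1),len(Q))
    Q=L[k2]; print('bracket',np.percentile(Q,[1,50,99],axis=0).round(1).tolist()); return p,L
E
python3 - <<'E'
from h import *
tcp()
p,L=lid(); cv2.imwrite('pics/s2.png',p[200:360,180:420,::-1].repeat(3,0).repeat(3,1))
E
```

```text
t 2.23 tcp tub [-1.178e+02  1.000e-01  9.430e+01] toolz [-0.003  0.001 -1.   ] F tub [-7.6  1.   6.5] op -0.004
lid inner z60-82 x pct [-75.1 -74.7 -73.9] 88
lid top edge x [-84.1 -82.9 -77.8 -74.9 -74.5] 91.3 641
bracket [[-130.6, -7.8, 87.0], [-91.2, -5.4, 104.0], [-61.2, 6.9, 121.1]]
```

View pics/s2.png

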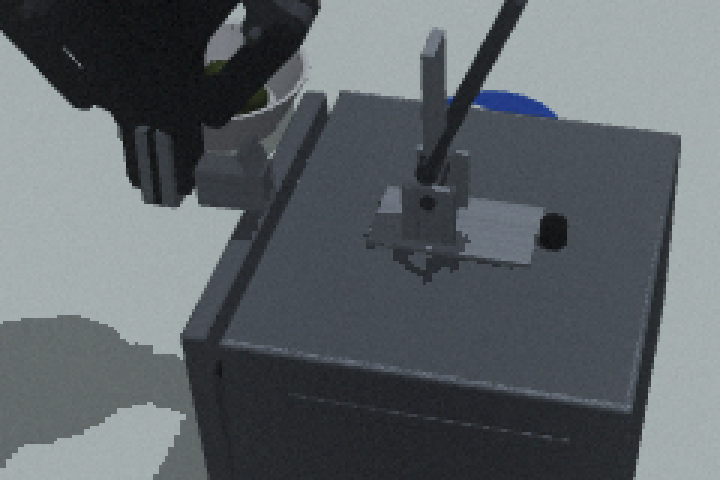

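Crop shows the lid resting on the seal (its top edge is parallel and close to the tub rim). Back off, then go over the bail.

```bash
python3 -m jog '[{"translation":[0,-2,0],"delta_rot":[0,0,0],"claw":0},{"translation":[0,-2,0],"delta_rot":[0,0,0],"claw":0},{"translation":[0,-10,0],"delta_rot":[0,0,0],"claw":0},{"translation":[0,-10,0],"delta_rot":[0,0,0],"claw":0},{"translation":[0,0,-41],"delta_rot":[0,0,0],"claw":0},{"translation":[0,0,-41],"delta_rot":[0,0,0],"claw":0},{"translation":[0,0,-41],"delta_rot":[0,0,0],"claw":0},{"translation":[0,0,-41],"delta_rot":[0,0,0],"claw":50},{"translation":[0,0,-5],"delta_rot":[0,0,0],"claw":50},{"translation":[0,0,0],"delta_rot":[0,0,0],"claw":50}]';python3 -c "
from h import *
tcp();lid()"; python3 -m jog '[{"translation":[0,40,0],"delta_rot":[0,0,0],"claw":50},{"translation":[0,40,0],"delta_rot":[0,0,0],"claw":50},{"translation":[0,40,0],"delta_rot":[0,0,0],"claw":50},{"translation":[0,40,0],"delta_rot":[0,0,0],"claw":50},{"translation":[0,0,0],"delta_rot":[0,0,0],"claw":50},{"translation":[0,0,0],"delta_rot":[0,0,0],"claw":50}]';python3 -c "
from h import *
tcp()"
```

```text
clock: 3.12
ee_pos: [0.4455, 0.0256, 0.2676]
ee_rot: [0.003, 0.804, 0.594, 0.004]
contact_force: [-0.7, 0.3, -0.0]
opening: 0.418
finger_force: 0.0
t 3.12 tcp tub [-137.5    0.5  267.6] toolz [ 0.01  -0.001 -1.   ] F tub [-0.8  0.1 -0. ] op 0.418
lid inner z60-82 x pct [-75.6 -75.1 -74.4] 124
lid top edge x [-84.9 -83.6 -78.4 -75.4 -75.1] 91.3 645
bracket [[-104.1, -7.6, 86.0], [-83.7, -5.0, 100.7], [-60.6, 7.2, 117.1]]
clock: 3.67
ee_pos: [0.5959, -0.0218, 0.2562]
ee_rot: [-0.004, 0.805, 0.594, -0.004]
contact_force: [-1.1, -0.1, 0.0]
opening: 0.586
finger_force: 0.0
t 3.67 tcp tub [ 20.2  -0.6 256.2] toolz [-0.011  0.001 -1.   ] F tub [-1.  -0.4  0. ] op 0.586
```

```bash
python3 -m jog '[{"translation":[0,4,20],"delta_rot":[0,0,0],"claw":50},{"translation":[0,0,20],"delta_rot":[0,0,0],"claw":50},{"translation":[0,0,16],"delta_rot":[0,0,0],"claw":50},{"translation":[0,0,0],"delta_rot":[0,0,0],"claw":50},{"translation":[0,0,0],"delta_rot":[0,0,0],"claw":50}]';python3 - <<'E'
from h import *
tcp()
p,d,m,W=cam('side'); cv2.imwrite('pics/s3.png',p[60:300,220:500,::-1].repeat(2,0).repeat(2,1))
L=loc(pts(d,m,W)); print('finger/bail pts at z range')
for z in (185,190,195,200,205,210):
    k=(abs(L[...,2]-z)<2.5)&(abs(L[...,1])<30)&(abs(L[...,0]-20)<70); print(z,np.unique((L[k][:,0]//4*4)).astype(int))
E
```

```text
clock: 4.08
ee_pos: [0.5974, -0.0217, 0.2062]
ee_rot: [-0.001, 0.804, 0.594, -0.001]
contact_force: [-0.4, 0.4, 0.4]
opening: 0.587
finger_force: 0.0
t 4.08 tcp tub [ 21.5  -0.  206.2] toolz [-0.003  0.    -1.   ] F tub [-0.5  0.2  0.4] op 0.587
finger/bail pts at z range
185 [ 8 12 16]
190 [12 16]
195 [12 16 20]
200 [-4 16 20 52]
205 [-12  -8  -4  16  20  24  44  48  52]
210 [-16 -12  -8  -4  20  24  28  44  48  52  56]
```

View pics/s3.png

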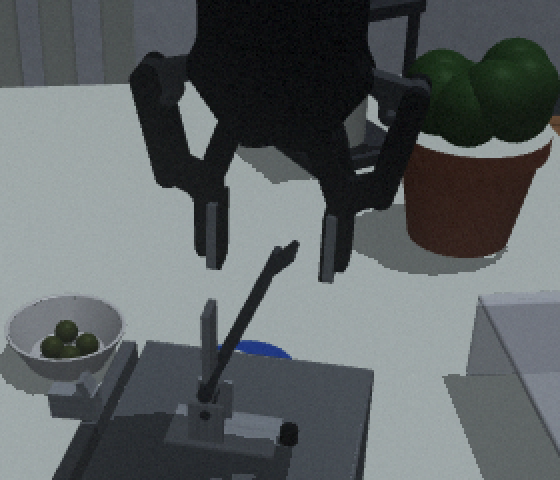

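```bash
python3 -m jog '[{"translation":[0,4.5,7],"delta_rot":[0,0,0],"claw":50},{"translation":[0,0,0],"delta_rot":[0,0,0],"claw":22},{"translation":[0,0,0],"delta_rot":[0,0,0],"claw":22},{"translation":[0,0,0],"delta_rot":[0,0,0],"claw":22},{"translation":[0,0,0],"delta_rot":[0,0,0],"claw":22},{"translation":[0,0,0],"delta_rot":[0,0,0],"claw":22}]';python3 -c "
from h import *
tcp()"; python3 -m jog '[{"translation":[0,-6,-1],"delta_rot":[0,0,0],"claw":22},{"translation":[0,-6,-1],"delta_rot":[0,0,0],"claw":22},{"translation":[0,-6,-1],"delta_rot":[0,0,0],"claw":22},{"translation":[0,-6,-1],"delta_rot":[0,0,0],"claw":22},{"translation":[0,-5,0],"delta_rot":[0,0,0],"claw":22},{"translation":[0,0,0],"delta_rot":[0,0,0],"claw":22},{"translation":[0,0,0],"delta_rot":[0,0,0],"claw":22}]';python3 - <<'E'
from h import *
tcp()
p,d,m,W=cam('side'); L=loc(pts(d,m,W))
for z in (150,160,170,175,180,185,190,195,200,205,210):
    k=(abs(L[...,2]-z)<2.5)&(abs(L[...,1])<30)&(abs(L[...,0]-10)<60); print(z,np.unique((L[k][:,0]//4*4)).astype(int))
E
```

```text
clock: 4.63
ee_pos: [0.6041, -0.0236, 0.2007]
ee_rot: [0.0, 0.804, 0.594, 0.0]
contact_force: [-0.4, -0.0, 0.1]
opening: 0.262
finger_force: 0.0
t 4.63 tcp tub [2.850e+01 1.000e-01 2.007e+02] toolz [ 0.001 -0.    -1.   ] F tub [-0.4 -0.2  0.1] op 0.262
clock: 5.22
ee_pos: [0.5759, -0.0149, 0.2045]
ee_rot: [0.0, 0.804, 0.594, 0.0]
contact_force: [0.6, 0.4, 0.0]
opening: 0.261
finger_force: 0.0
t 5.22 tcp tub [-1.000e+00  1.000e-01  2.045e+02] toolz [ 0. -0. -1.] F tub [0.4 0.5 0. ] op 0.261
150 [-16 -12  -8]
160 [-16 -12  -8  -4]
170 [-16 -12  -8  -4]
175 [-16 -12  -8  -4]
180 [-8 -4]
185 [-4]
190 [-4  0]
195 [-4  0]
200 [-20 -16 -12  -4   0   8  12  16]
205 [-28 -24 -20 -16 -12  -4   0   8  12  16  20]
210 [-28 -24 -20 -16 -12  -4   0   4   8  12  16  20  24]
```

```bash
python3 -m jog '[{"translation":[0,-8,0],"delta_rot":[0,0,0],"claw":22},{"translation":[0,-8,1],"delta_rot":[0,0,0],"claw":22},{"translation":[0,-8,2],"delta_rot":[0,0,0],"claw":22},{"translation":[0,-8,3],"delta_rot":[0,0,0],"claw":22},{"translation":[0,-6,3.5],"delta_rot":[0,0,0],"claw":22},{"translation":[0,-6,3.5],"delta_rot":[0,0,0],"claw":22},{"translation":[0,-9,6],"delta_rot":[0,0,0],"claw":22},{"translation":[0,-9,8.5],"delta_rot":[0,0,0],"claw":22},{"translation":[0,-8,9],"delta_rot":[0,0,0],"claw":22},{"translation":[0,0,0],"delta_rot":[0,0,0],"claw":22},{"translation":[0,0,0],"delta_rot":[0,0,0],"claw":22}]';python3 - <<'E'
from h import *
tcp()
p,d,m,W=cam('side'); L=loc(pts(d,m,W))
for z in range(120,200,6):
    k=(abs(L[...,2]-z)<2.5)&(abs(L[...,1])<30)&(abs(L[...,0]+50)<60); print(z,np.unique((L[k][:,0]//4*4)).astype(int))
cv2.imwrite('pics/s4.png',p[150:350,180:440,::-1].repeat(2,0).repeat(2,1))
E
```

```text
clock: 6.18
ee_pos: [0.5081, 0.0059, 0.1672]
ee_rot: [-0.001, 0.804, 0.594, -0.001]
contact_force: [-1.1, -0.2, 1.9]
opening: 0.26
finger_force: 0.5
t 6.18 tcp tub [-71.9   0.  167.2] toolz [-0.002  0.    -1.   ] F tub [-1.  -0.6  1.9] op 0.26
120 [-84 -20 -16 -12  -8  -4   0]
126 [-16 -12  -8]
132 [-24 -20 -16 -12  -8]
138 [-28 -24 -20 -16 -12  -8]
144 [-36 -32 -28 -16 -12  -8]
150 [-44 -40 -36 -32 -16 -12  -8]
156 [-52 -48 -44 -40 -16 -12  -8]
162 [-92 -88 -84 -60 -56 -52 -48 -16 -12  -8]
168 [-96 -92 -88 -84 -64 -60 -56 -52 -16 -12  -8]
174 [-96 -92 -88 -84 -72 -68 -64 -60 -56 -52 -48 -16 -12]
180 [-96 -92 -88 -84 -80 -76 -72 -64 -60 -56 -52 -48]
186 [-100  -96  -92  -88  -84  -80  -76  -60  -56  -52  -48]
192 [-96 -92 -88 -84 -80 -64 -60 -56 -52 -48]
198 [-100  -96  -92  -88  -84  -64  -60  -56  -52  -48]
```

View pics/s4.png

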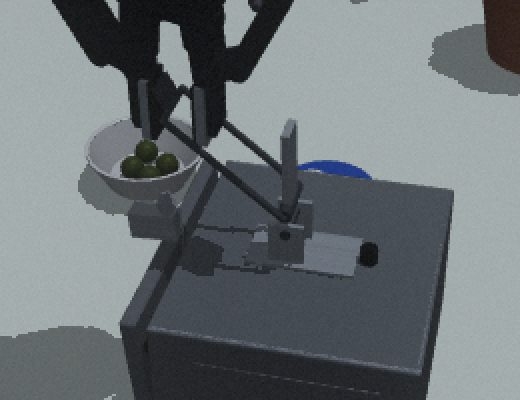

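The bail is caged between the fingers: bar near crop (185,95), tab on the -x finger. Continue lowering it.

```bash
python3 -m jog '[{"translation":[0,0,0],"delta_rot":[0,0,0],"claw":30},{"translation":[0,-2,3],"delta_rot":[0,0,0],"claw":30},{"translation":[0,-3,4],"delta_rot":[0,0,0],"claw":30},{"translation":[0,-4,4],"delta_rot":[0,0,0],"claw":30},{"translation":[0,-4,5],"delta_rot":[0,0,0],"claw":30},{"translation":[0,-3,5],"delta_rot":[0,0,0],"claw":30},{"translation":[0,-3,5],"delta_rot":[0,0,0],"claw":30},{"translation":[0,-2,5],"delta_rot":[0,0,0],"claw":30},{"translation":[0,-1,4],"delta_rot":[0,0,0],"claw":30},{"translation":[0,0,3],"delta_rot":[0,0,0],"claw":30},{"translation":[0,0,0],"delta_rot":[0,0,0],"claw":30},{"translation":[0,0,0],"delta_rot":[0,0,0],"claw":30}]';python3 - <<'E'
from h import *
tcp()
p,d,m,W=cam('side'); L=loc(pts(d,m,W))
for z in range(96,150,4):
    k=(abs(L[...,2]-z)<2)&(abs(L[...,1])<30)&(abs(L[...,0]+60)<70); print(z,np.unique((L[k][:,0]//4*4)).astype(int))
cv2.imwrite('pics/s5.png',p[180:340,180:400,::-1].repeat(3,0).repeat(3,1))
E
```

```text
clock: 7.23
ee_pos: [0.4874, 0.0122, 0.1293]
ee_rot: [-0.001, 0.804, 0.594, -0.001]
contact_force: [-1.6, 1.2, 0.2]
opening: 0.35
finger_force: 1.3
t 7.23 tcp tub [-93.5   0.  129.3] toolz [-0.002  0.    -1.   ] F tub [-1.9  0.7  0.2] op 0.35
96 [-104 -100  -96  -92  -88  -84  -80  -76  -36  -32  -28  -24  -20  -16
  -12   -8   -4    0    4    8]
100 [-108 -104 -100  -96  -92  -88  -84  -80  -76  -20  -16  -12   -8   -4
    0]
104 [-108 -104 -100  -96  -92  -88  -84  -80  -20  -16  -12   -8   -4    0]
108 [-108 -104 -100  -96  -92  -88  -84  -80  -20  -16  -12   -8   -4]
112 [-88 -84 -80 -20 -16 -12  -8  -4   0]
116 [-88 -84 -20 -16 -12  -8  -4   0]
120 [-20 -16 -12  -8  -4   0]
124 [-116 -112 -108  -76  -72  -40  -28  -24  -16  -12   -8]
128 [-116 -112 -108  -96  -92  -88  -84  -80  -76  -72  -68  -64  -60  -56
  -52  -48  -44  -40  -36  -32  -28  -24  -20  -16  -12   -8]
132 [-120 -116 -112 -108 -104 -100  -96  -92  -88  -84  -80  -76  -72  -68
  -64  -60  -56  -52  -48  -44  -40  -36  -24  -16  -12   -8]
136 [-124 -120 -116 -112 -108 -104 -100  -80  -76  -72  -68  -16  -12   -8]
140 [-124 -120 -116 -112 -108  -80  -76  -72  -68  -16  -12   -8]
144 [-124 -120 -116 -112 -108  -80  -76  -72  -68  -16  -12   -8]
148 [-124 -120 -116 -112 -108  -80  -76  -72  -68  -16  -12   -8]
```

View pics/s5.png

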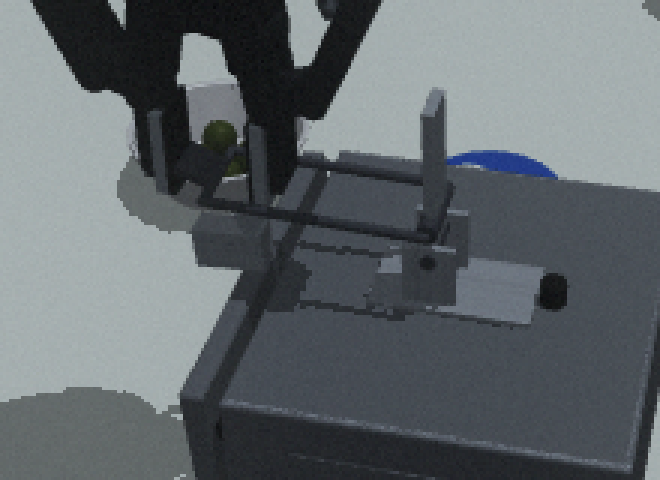

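```bash
python3 -m jog '[{"translation":[0,0,0],"delta_rot":[0,0,0],"claw":34},{"translation":[0,0,0],"delta_rot":[0,0,0],"claw":38},{"translation":[0,0,0],"delta_rot":[0,0,0],"claw":42},{"translation":[0,0,0],"delta_rot":[0,0,0],"claw":42},{"translation":[0,0,0],"delta_rot":[0,0,0],"claw":42},{"translation":[0,0,-20],"delta_rot":[0,0,0],"claw":42},{"translation":[0,0,-40],"delta_rot":[0,0,0],"claw":42},{"translation":[0,0,0],"delta_rot":[0,0,0],"claw":42}]';python3 - <<'E'
from h import *
tcp()
p,d,m,W=cam('side'); L=loc(pts(d,m,W))
for z in range(96,136,4):
    k=(abs(L[...,2]-z)<2)&(abs(L[...,1])<30)&(abs(L[...,0]+60)<70); print(z,np.unique((L[k][:,0]//4*4)).astype(int))
cv2.imwrite('pics/s6.png',p[180:340,180:400,::-1].repeat(3,0).repeat(3,1))
E
```

```text
clock: 7.95
ee_pos: [0.4916, 0.0116, 0.197]
ee_rot: [0.004, 0.804, 0.594, 0.004]
contact_force: [0.6, -0.2, 1.2]
opening: 0.493
finger_force: 0.0
t 7.95 tcp tub [-89.3   0.7 197. ] toolz [ 0.011 -0.001 -1.   ] F tub [0.6 0.  1.2] op 0.493
96 [-104 -100  -96  -92  -88  -84  -80  -76  -36  -32  -28  -24  -20  -16
  -12   -8   -4    0    4    8]
100 [-108 -104 -100  -88  -84  -80  -20  -16  -12   -8   -4]
104 [-108 -104 -100  -96  -92  -88  -84  -80  -20  -16  -12   -8   -4    0]
108 [-104 -100  -96  -92  -88  -84  -80  -20  -16  -12   -8   -4    0]
112 [-108 -104 -100  -96  -92  -88  -84  -80  -76  -72  -68  -20  -16  -12
   -8   -4    0]
116 [-108  -88  -84  -80  -76  -72  -68  -64  -60  -56  -52  -48  -44  -20
  -16  -12   -8   -4    0]
120 [-84 -60 -56 -52 -48 -44 -40 -36 -32 -28 -20 -16 -12  -8  -4   0]
124 [-44 -40 -36 -32 -28 -24 -20 -16 -12  -8]
128 [-28 -24 -20 -16 -12  -8]
132 [-16 -12  -8]
```

View pics/s6.png

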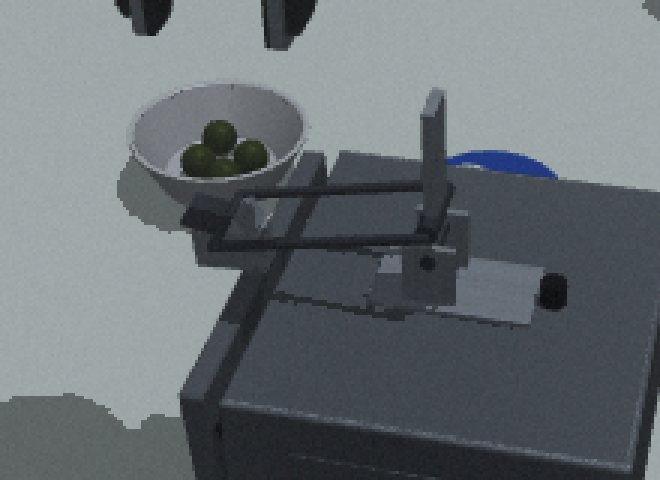

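Bail lies on the shelf with the hook post inside it: bar at crop ≈(225,225), hook at (260,215). Now the lever.

```bash
python3 -m jog '[{"translation":[0,0,0],"delta_rot":[0,0,0],"claw":0},{"translation":[0,0,0],"delta_rot":[0,0,0],"claw":0},{"translation":[0,0,0],"delta_rot":[0,0,0],"claw":0},{"translation":[0,20,0],"delta_rot":[0,0,0],"claw":0},{"translation":[0,20,0],"delta_rot":[0,0,0],"claw":0},{"translation":[0,14,0],"delta_rot":[0,0,0],"claw":0},{"translation":[0,0,16],"delta_rot":[0,0,0],"claw":0},{"translation":[0,0,0],"delta_rot":[0,0,0],"claw":0},{"translation":[0,0,0],"delta_rot":[0,0,0],"claw":0}]';python3 -c "
from h import *
tcp()"
```

```text
clock: 8.75
ee_pos: [0.5381, -0.0037, 0.1715]
ee_rot: [-0.002, 0.804, 0.594, -0.002]
contact_force: [0.0, 0.6, 0.9]
opening: 0.001
finger_force: 0.0
t 8.75 tcp tub [-40.4  -0.3 171.5] toolz [-0.005  0.001 -1.   ] F tub [-0.1  0.6  0.9] op 0.001
```

```bash
python3 -m jog '[{"translation":[0,7,0],"delta_rot":[0,0,0],"claw":0},{"translation":[0,7,0],"delta_rot":[0,0,0],"claw":0},{"translation":[0,4,0],"delta_rot":[0,0,0],"claw":0},{"translation":[0,4,0],"delta_rot":[0,0,0],"claw":0},{"translation":[0,4,0],"delta_rot":[0,0,0],"claw":0},{"translation":[0,3,0],"delta_rot":[0,0,0],"claw":0}]';python3 -c "
from h import *
tcp()"; python3 -m jog '[{"translation":[0,4,0.5],"delta_rot":[0,0,0],"claw":0},{"translation":[0,4,0.5],"delta_rot":[0,0,0],"claw":0},{"translation":[0,4,0.5],"delta_rot":[0,0,0],"claw":0},{"translation":[0,0,0],"delta_rot":[0,0,0],"claw":0}]'
python3 - <<'E'
from h import *
tcp()
p,d,m,W=cam('side'); L=loc(pts(d,m,W))
cv2.imwrite('pics/s7.png',p[140:340,180:440,::-1].repeat(3,0).repeat(3,1)[:600,:780])
E
```

```text
clock: 9.25
ee_pos: [0.5676, -0.0123, 0.1741]
ee_rot: [-0.0, 0.804, 0.594, -0.0]
contact_force: [-2.5, 1.2, 1.6]
opening: 0.003
finger_force: 1.5
t 9.25 tcp tub [-9.600e+00  1.000e-01  1.741e+02] toolz [-0.  0. -1.] F tub [-2.8  0.4  1.6] op 0.003
clock: 9.58
ee_pos: [0.5794, -0.016, 0.1714]
ee_rot: [-0.0, 0.804, 0.594, -0.0]
contact_force: [-1.0, 0.3, -0.1]
opening: -0.0
finger_force: 0.6
t 9.58 tcp tub [2.700e+00 1.000e-01 1.714e+02] toolz [-0.001  0.    -1.   ] F tub [-1.  -0.  -0.1] op -0.0
```

View pics/s7.png

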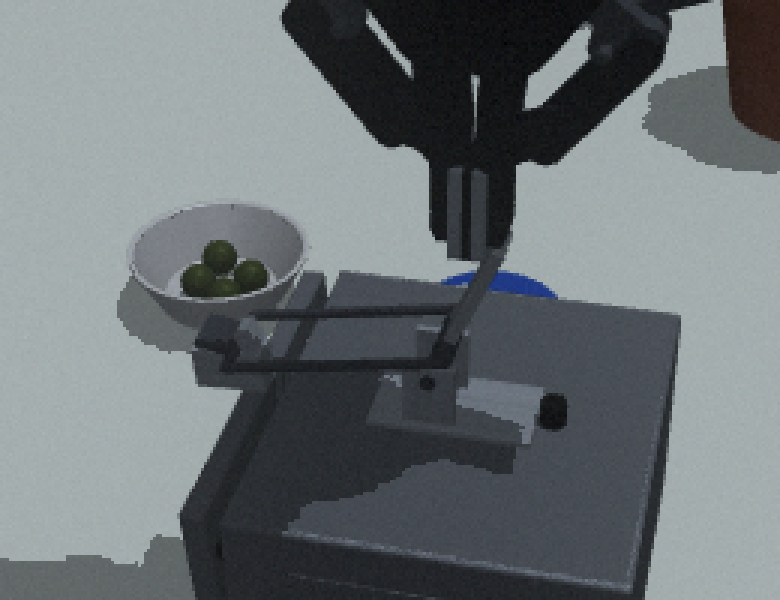

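Lever follows at ~1.1 rad and the bar sits in the hook corner (crop ≈(235,345)). Continue around the arc.

```bash
python3 -m jog '[{"translation":[0,3,3],"delta_rot":[0,0,0],"claw":0},{"translation":[0,3.4,2.6],"delta_rot":[0,0,0],"claw":0}]';python3 -c "
from h import *
tcp()"; python3 -m jog '[{"translation":[0,4.3,3.2],"delta_rot":[0,0,0],"claw":0},{"translation":[0,4.3,3.2],"delta_rot":[0,0,0],"claw":0}]'
python3 - <<'E'
from h import *
tcp(); lid()
E
```

```text
clock: 9.8
ee_pos: [0.5859, -0.0181, 0.1676]
ee_rot: [0.001, 0.804, 0.594, 0.001]
contact_force: [-1.7, 0.3, 5.8]
opening: 0.002
finger_force: 2.0
t 9.8 tcp tub [  9.5   0.  167.6] toolz [ 0.002 -0.001 -1.   ] F tub [-1.7 -0.2  5.8] op 0.002
clock: 9.97
ee_pos: [0.5946, -0.0207, 0.1615]
ee_rot: [0.001, 0.804, 0.594, 0.001]
contact_force: [-2.1, 0.9, 5.1]
opening: -0.001
finger_force: 2.6
t 9.97 tcp tub [ 18.6   0.  161.5] toolz [ 0.003 -0.001 -1.   ] F tub [-2.2  0.2  5.1] op -0.001
lid inner z60-82 x pct [-74.3 -73.8 -73.2] 21
lid top edge x [-83.  -81.7 -76.7 -73.7 -73.4] 91.4 605
bracket [[-102.2, -7.8, 87.4], [-83.4, -4.8, 103.7], [-60.7, 7.1, 117.5]]
```

```bash
python3 -m jog '[{"translation":[0,3.2,4.2],"delta_rot":[0,0,0],"claw":0},{"translation":[0,3.2,4.2],"delta_rot":[0,0,0],"claw":0}]';python3 -c "
from h import *
tcp()"; python3 -m jog '[{"translation":[0,3.3,4.8],"delta_rot":[0,0,0],"claw":0},{"translation":[0,3.3,4.8],"delta_rot":[0,0,0],"claw":0}]'
python3 - <<'E'
from h import *
tcp()
E
```

```text
clock: 10.18
ee_pos: [0.6012, -0.0228, 0.1537]
ee_rot: [0.002, 0.804, 0.594, 0.001]
contact_force: [-0.9, 0.4, 7.0]
opening: 0.001
finger_force: 2.8
t 10.18 tcp tub [ 25.6  -0.  153.7] toolz [ 0.005 -0.001 -1.   ] F tub [-0.9  0.1  7. ] op 0.001
clock: 10.35
ee_pos: [0.6075, -0.0247, 0.1439]
ee_rot: [0.002, 0.804, 0.594, 0.001]
contact_force: [-1.8, -0.3, 5.1]
opening: -0.002
finger_force: 2.6
t 10.35 tcp tub [ 32.1   0.  143.9] toolz [ 0.004 -0.001 -1.   ] F tub [-1.6 -0.8  5.1] op -0.002
```

```bash
python3 -m jog '[{"translation":[0,2,4],"delta_rot":[0,0,0],"claw":0},{"translation":[0,2,4],"delta_rot":[0,0,0],"claw":0},{"translation":[0,2,4],"delta_rot":[0,0,0],"claw":0},{"translation":[0,2,4],"delta_rot":[0,0,0],"claw":0}]';python3 -c "
from h import *
tcp()"; python3 -m jog '[{"translation":[0,1.5,2],"delta_rot":[0,0,0],"claw":0},{"translation":[0,1.5,2],"delta_rot":[0,0,0],"claw":0}]'
python3 - <<'E'
from h import *
tcp()
E
```

```text
clock: 10.68
ee_pos: [0.6131, -0.0265, 0.1258]
ee_rot: [-0.0, 0.804, 0.594, -0.0]
contact_force: [-2.5, 0.2, 3.2]
opening: 0.0
finger_force: 1.6
t 10.68 tcp tub [ 38.   -0.  125.8] toolz [-0.001  0.    -1.   ] F tub [-2.4 -0.6  3.2] op 0.0
clock: 10.85
ee_pos: [0.6155, -0.0271, 0.121]
ee_rot: [-0.001, 0.804, 0.594, -0.001]
contact_force: [-0.3, 1.1, 3.3]
opening: 0.001
finger_force: 1.4
t 10.85 tcp tub [4.04e+01 1.00e-01 1.21e+02] toolz [-0.003  0.001 -1.   ] F tub [-0.7  1.   3.3] op 0.001
```

```bash
J(){ python3 -c "
from h import *
tcp()"; }; python3 -m jog '[{"translation":[0,2,0.7],"delta_rot":[0,0,0],"claw":0}]'>/dev/null;J; python3 -m jog '[{"translation":[0,2,0.7],"delta_rot":[0,0,0],"claw":0}]'>/dev/null;J; python3 -m jog '[{"translation":[0,1,0.7],"delta_rot":[0,0,0],"claw":0}]'>/dev/null;J;python3 -m jog '[{"translation":[0,0,0.7],"delta_rot":[0,0,0],"claw":0}]'>/dev/null;J
```

```text
t 10.93 tcp tub [4.260e+01 1.000e-01 1.205e+02] toolz [-0.002  0.001 -1.   ] F tub [-1.5  0.1  2.6] op -0.003
t 11.02 tcp tub [4.510e+01 1.000e-01 1.204e+02] toolz [-0.001  0.    -1.   ] F tub [-1.8  0.8  2.7] op 0.002
t 11.1 tcp tub [4.660e+01 1.000e-01 1.201e+02] toolz [ 0. -0. -1.] F tub [-1.7  0.2  2.9] op -0.001
t 11.18 tcp tub [4.670e+01 1.000e-01 1.196e+02] toolz [ 0.001 -0.    -1.   ] F tub [-1.4 -0.2  2.5] op 0.001
```

```bash
J(){ python3 -c "
from h import *
tcp()"; }; python3 -m jog '[{"translation":[0,0,0.8],"delta_rot":[0,0,0],"claw":0}]'>/dev/null;J; python3 -m jog '[{"translation":[0,0,0.8],"delta_rot":[0,0,0],"claw":0}]'>/dev/null;J; python3 -m jog '[{"translation":[0,0,0.8],"delta_rot":[0,0,0],"claw":0}]'>/dev/null;J;python3 -m jog '[{"translation":[0,0,0.8],"delta_rot":[0,0,0],"claw":0}]'>/dev/null;J
```

```text
t 11.27 tcp tub [4.670e+01 1.000e-01 1.189e+02] toolz [ 0.001 -0.    -1.   ] F tub [-1.4  0.   2.2] op 0.001
t 11.35 tcp tub [4.670e+01 1.000e-01 1.181e+02] toolz [ 0.001 -0.    -1.   ] F tub [-1.3  0.   2.3] op -0.002
t 11.43 tcp tub [4.670e+01 1.000e-01 1.173e+02] toolz [ 0.001 -0.    -1.   ] F tub [-0.9 -0.1  2.6] op -0.0
t 11.52 tcp tub [4.660e+01 1.000e-01 1.164e+02] toolz [ 0.001 -0.    -1.   ] F tub [ 0.9 -0.2  1.6] op -0.003
```

```bash
J(){ python3 -c "
from h import *
tcp()"; }; python3 -m jog '[{"translation":[0,0,0.8],"delta_rot":[0,0,0],"claw":0}]'>/dev/null;J; python3 -m jog '[{"translation":[0,0,0.8],"delta_rot":[0,0,0],"claw":0}]'>/dev/null;J; python3 -m jog '[{"translation":[0,0,0.8],"delta_rot":[0,0,0],"claw":0}]'>/dev/null;J
```

```text
t 11.6 tcp tub [4.660e+01 1.000e-01 1.156e+02] toolz [ 0.001 -0.    -1.   ] F tub [-0.2  0.7  1.7] op 0.001
t 11.68 tcp tub [4.650e+01 1.000e-01 1.147e+02] toolz [ 0.001 -0.    -1.   ] F tub [0.3 0.3 2.2] op -0.006
t 11.77 tcp tub [4.640e+01 1.000e-01 1.138e+02] toolz [ 0. -0. -1.] F tub [-0.5  0.2  2.3] op -0.0
```

```bash
J(){ python3 -c "
from h import *
tcp()"; }; python3 -m jog '[{"translation":[0,0,0.8],"delta_rot":[0,0,0],"claw":0}]'>/dev/null;J; python3 -m jog '[{"translation":[0,0,0.8],"delta_rot":[0,0,0],"claw":0}]'>/dev/null;J; python3 -m jog '[{"translation":[0,0,0.8],"delta_rot":[0,0,0],"claw":0}]'>/dev/null;J
```

```text
t 11.85 tcp tub [4.64e+01 1.00e-01 1.13e+02] toolz [ 0.  0. -1.] F tub [ 0.5 -0.3  2. ] op 0.0
t 11.93 tcp tub [4.640e+01 1.000e-01 1.125e+02] toolz [ 0.  0. -1.] F tub [-0.7 -0.2  5.4] op 0.001
t 12.02 tcp tub [4.640e+01 1.000e-01 1.124e+02] toolz [ 0.001 -0.    -1.   ] F tub [-2.2  0.1  7.4] op -0.002
```

The force rises suddenly at the stop. Press on in steps.

```bash
J(){ python3 -c "
from h import *
tcp()"; }; python3 -m jog '[{"translation":[0,0,0.7],"delta_rot":[0,0,0],"claw":0}]'>/dev/null;J; python3 -m jog '[{"translation":[0,0,0.6],"delta_rot":[0,0,0],"claw":0}]'>/dev/null;J; python3 -m jog '[{"translation":[0,0,0],"delta_rot":[0,0,0],"claw":0}]'>/dev/null;J
```

```text
t 12.1 tcp tub [4.640e+01 1.000e-01 1.123e+02] toolz [ 0.001 -0.    -1.   ] F tub [-2.  -0.2  9.1] op -0.003
t 12.18 tcp tub [4.640e+01 1.000e-01 1.122e+02] toolz [ 0.001 -0.    -1.   ] F tub [-4.1 -0.3 11. ] op -0.003
t 12.27 tcp tub [4.640e+01 1.000e-01 1.123e+02] toolz [ 0.001 -0.    -1.   ] F tub [-3.4 -0.8  8.3] op -0.001
```

```bash
J(){ python3 -c "
from h import *
tcp()"; }; python3 -m jog '[{"translation":[0,0,0.8],"delta_rot":[0,0,0],"claw":0}]'>/dev/null;J; python3 -m jog '[{"translation":[0,0,0.7],"delta_rot":[0,0,0],"claw":0}]'>/dev/null;J; python3 -m jog '[{"translation":[0,0,0],"delta_rot":[0,0,0],"claw":0},{"translation":[0,0,0],"delta_rot":[0,0,0],"claw":0}]'>/dev/null;J
```

```text
t 12.35 tcp tub [4.640e+01 1.000e-01 1.121e+02] toolz [ 0.002 -0.    -1.   ] F tub [-4.1 -0.1 13.6] op 0.002
t 12.43 tcp tub [4.650e+01 1.000e-01 1.121e+02] toolz [ 0.002 -0.    -1.   ] F tub [-5.5 -0.9 15. ] op 0.002
t 12.6 tcp tub [4.640e+01 1.000e-01 1.121e+02] toolz [ 0.002 -0.    -1.   ] F tub [-3.8  0.1 11.7] op 0.001
```

```bash
python3 -m jog '[{"translation":[0,0,0.4],"delta_rot":[0,0,0],"claw":0},{"translation":[0,0,0],"delta_rot":[0,0,0],"claw":0}]'; python3 -m jog '[{"translation":[0,0,-2],"delta_rot":[0,0,0],"claw":0},{"translation":[0,0,-3],"delta_rot":[0,0,0],"claw":0},{"translation":[0,0,-10],"delta_rot":[0,0,0],"claw":0},{"translation":[0,0,-35],"delta_rot":[0,0,0],"claw":0},{"translation":[0,0,-35],"delta_rot":[0,0,0],"claw":0},{"translation":[0,0,-30],"delta_rot":[0,0,0],"claw":0},{"translation":[0,0,0],"delta_rot":[0,0,0],"claw":0},{"translation":[0,0,0],"delta_rot":[0,0,0],"claw":0}]'
python3 - <<'E'
from h import *
tcp(); p,L=lid()
k=(abs(L[:,1])<8)&(L[:,0]>0)&(L[:,0]<55)&(L[:,2]>94)&(L[:,2]<130); q=L[k]
for x in range(0,55,10):
    r=q[abs(q[:,0]-x-5)<5]; print(x+5,np.median(r[:,2]).round(1) if len(r) else None)
cv2.imwrite('pics/s8.png',p[180:340,180:440,::-1].repeat(3,0).repeat(3,1))
E
```

```text
clock: 12.77
ee_pos: [0.6212, -0.0289, 0.1121]
ee_rot: [0.001, 0.804, 0.594, 0.001]
contact_force: [-5.1, 1.6, 14.1]
opening: -0.002
finger_force: 6.3
clock: 13.43
ee_pos: [0.6227, -0.0292, 0.2265]
ee_rot: [0.002, 0.804, 0.594, 0.002]
contact_force: [-0.6, -0.1, -0.5]
opening: 0.0
finger_force: 0.0
t 13.43 tcp tub [4.790e+01 2.000e-01 2.265e+02] toolz [ 0.006 -0.001 -1.   ] F tub [-0.5 -0.2 -0.5] op 0.0Traceback (most recent call last):
  File "<stdin>", line 2, in <module>
  File "h.py", line 21, in lid
    Q=L[k]; print('lid inner z60-82 x pct',np.percentile(Q[:,0],[5,50,95]).round(1),len(Q));
                                           ~~~~~~~~~~~~~^^^^^^^^^^^^^^^^^^
    return _quantile_unchecked(
        a, q, axis, out, overwrite_input, method, keepdims, weights)
    return _ureduce(a,
                    func=_quantile_ureduce_func,
    ...<5 lines>...
                    overwrite_input=overwrite_input,
                    method=method)
    r = func(a, **kwargs)
    result = _quantile(arr,
                       quantiles=q,
    ...<2 lines>...
                       out=out,
                       weights=wgt)
    slices_having_nans = np.isnan(arr[-1, ...])
                                  ~~~^^^^^^^^^
IndexError: index -1 is out of bounds for axis 0 with size 0
```

Run:
```python
from h import *
p,d,m,W=cam('side'); L=loc(pts(d,m,W).reshape(-1,3))
q=L[(abs(L[:,1])<8)&(L[:,0]>0)&(L[:,0]<55)&(L[:,2]>94)&(L[:,2]<130)]
for x in range(0,55,10):
    r=q[abs(q[:,0]-x-5)<5]; print(x+5,np.median(r[:,2]).round(1) if len(r) else None)
cv2.imwrite('pics/s8.png',p[180:340,180:440,::-1].repeat(3,0).repeat(3,1))
```

```text
5 112.8
15 110.3
25 108.5
35 106.6
45 105.1
55 103.6
```

View pics/s8.png

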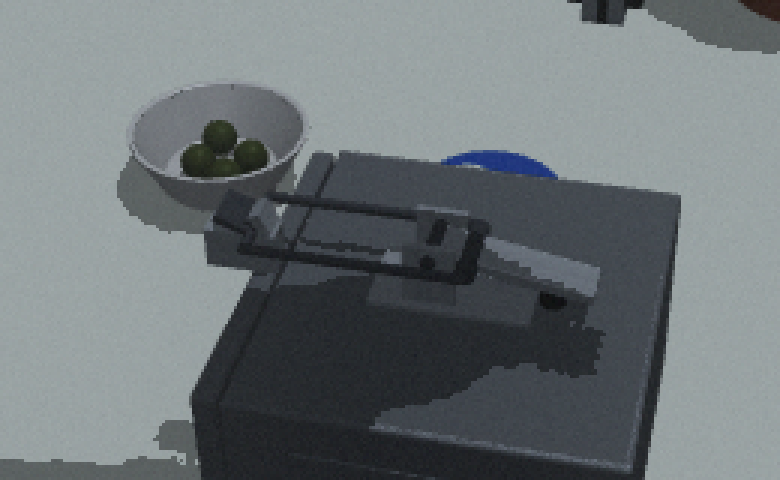

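The lever rests on its stop (px ≈(552,298)), past dead centre at about -0.17 rad. The bail is hooked and the lid is drawn tight.

```bash
python3 -c "
from workcell import hand_in
print(hand_in())"
```

```text
the job is handed in; nothing more can be done
None
```

The tub is shut and handed in at 13.5 s: the lid is drawn tight, the bail is over the keeper hook, and the lever is home on its stop after a press of about 15 N, with the robot clear.

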